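# Index the drying carousel and load the rinsed grinding balls

### The arm

A 6-joint arm with a two-finger parallel gripper is mounted at the origin on the work surface. World frame = base frame: x ahead of the robot, y to its left, z up, the work surface at z = 0. Lengths are in mm, angles in rad, forces in N, time in s.
With the tool pointing down it reaches from about 275 to 750 mm from the base axis. Payload 10.2 kg.
Tool frame: the origin (TCP) lies midway between the tips of the shut fingers; the grasp point (between the pads) lies 19 mm behind it (ctrl.grip_depth is the distance from the TCP to the grasp point, in mm); y points along the fingers, x is the direction in which the jaws open and shut, and the axes are right-handed (so a half turn about y gives the same grasp; the last joint's range is limited). The gripper opens to 85 mm and grips with 20 to 120 N. Pads are 22 mm wide; open, the fingers measure 114 mm over their backs; the gripper's body (76 mm by 85 mm) begins 54 mm behind the grasp point. The pads swing forward as they close: fully open they stand 13 mm farther back than shut.
Start: joints at [0.914, 0.313, 1.498, -0, 1.331, -0.223], TCP at [220.682, 476.372, 231.294] pointing down, gripper open.
Joint ranges: [-2.94, 2.94], [-0.97, 2.17], [0.19, 2.56], [-1.23, 4.37], [0.02, 3.11], [-2.88, 2.88]. Speed limits (rad/s): [2.39, 2.39, 3.01, 3.14, 3.14, 3.14].

### API

Orientations are given as a unit quaternion [w, x, y, z].
In Python, from rig import ctrl gives the robot as it stands. The module is installed in compiled form; this text tells all that it offers.
- The arm moves only by the tool drive_tool, never from a script. Its arguments are lists of equal length, an entry for each row: "gripper": the closure, from 0 (fully open) to 1 (shut); "offset": the shift along the tool's x, y, z in m, a list of three; "turn": the turn about the tool's y in degrees. In form: {"gripper": [gripper, ...], "offset": [[tx, ty, tz], ...], "turn": [turn, ...]}. A call has 1 to 20 rows; each row shifts and turns the commanded pose from where the row before left it, along the tool's axes as they then stand; what a row does not reach is not made up. A row lasts 1/12 s, in which the tool goes at most 41.7 mm and 7.16 degrees, less where a joint would pass 70% of its speed; a pose out of reach is approached as far as the arm can. A call is refused whole if a number of a shift passes 0.0417 or a number of a turn 7.16, either way. A call with a gripper value outside its range is refused whole. The fingers move at their own pace and stop on an object; "force" is the grip in N (left out, the last holds). Time passes only in rows, so rows that do not move let the fingers close. It gives the time, the measured TCP pose, the force and the opening at its end, in the units of the state.
- ctrl.sense(): the state, without advancing time (a new reading comes with each control period).
- ctrl.capture(name): name is "side" or "top" or "wrist"; returns (picture, depth): 400x640x3 uint8, red, green, blue; 400x640 float32, mm along the optical axis (not along the pixel's ray), 0 where there is no reading.
- ctrl.camera_params(name): a dict with "fovy" (degrees; the focal length in pixels is half the picture's height over the tangent of half this angle, whatever the lens; pixels are square), "cx", "cy" (the principal point, pixels), "view" (4x4, takes a point from world to camera coordinates); the wrist camera has in their place "tool_from_camera" (4x4, takes a point from camera to tool coordinates, whose origin is the TCP and whose axes are the tool frame's). Camera axes: x right, y down, z forward; pixel columns grow to the right and rows downward; lengths in mm; the calibration is good to about 2 mm. A picture is of the moment at which its call begins: read the wrist's pose just before it. camera_params takes no time and is no camera call.
- ctrl.finish_job(): hands the job in, once; it reports no verdict.
Trained networks look in the newest picture that a camera, given by its name, has taken for a name from the list of things; names that differ only in an ending like _2 or _b are one class to them, and where a whole thing is asked for, a point or a joint stands for the part that bears it (a point fixed in the world has none). Each returns a list of dicts, best first, with "score" (0 to 1); they miss things now and then, are a little off and sometimes report something else, mostly with a low value. They report only what shows in the picture. A call takes as long as a camera call.
- ctrl.boxes_of(camera, query): "centre" ([x, y, z] in mm, in the coordinates of the camera as it stood for that picture, good to about 4 mm: the middle of the surface that is visible of it).
- ctrl.regions_of(camera, query): "mask" (400x640 bool, what is visible of it).
- ctrl.pinpoint(camera, query): "centre" ([x, y, z] in mm, in the coordinates of the camera as it stood for that picture, good to about 4 mm: a listed point, or the origin of a listed thing).
The state is a dict: "time_s": time; "joints": joint angles; "dq": joint speeds; "tau": joint torques, N m; "eef_pos": TCP position; "ee_rot": TCP orientation; "force": force on the tool from outside, world axes, zero at the start; "wrist_torque": the same for the moment, N m; "grip_width": opening from 0.0 (shut) to 1.0 (fully open).
Only numpy, scipy, OpenCV 4.12 (cv2) and the standard library are available. Lean on these libraries where they do the work, as an engineer would, in place of code of your own. Each camera call takes 0.05 s, during which the arm holds its last target.

### The job

Give the red lever of the drying carousel three full strokes, no more, so that the blue bay comes to stand under the white loading hopper, and leave the lever home; turn the carousel only by its lever. Then tip the mesh basket over the hopper so that all three white grinding balls roll out of its spout into the blue bay, and set the basket back upright in the blue drip tray, let go. Leave the glassware and the other things on the bench where they are.

Things in the scene. Friction and masses are not known exactly. Their poses are not given: they have to be found in the camera images.
- lever (a joint): lever angle, rad: 0 home, 1.36 (78 deg) the end stop of a full stroke; grows clockwise from above about point pivot. Sprung home. A stroke needs about 0.45 Nm (4 N at the handle): some 0.3 rad free travel, then a pawl turns the carousel until the stop; going home the pawl clicks over and the carousel stays. Move at a calm pace (up to 0.15 m/s at the handle), or the wheel coasts on a little.
- lever_grip (a point): middle of the free length of the lever's upright red handle, a round post 18 mm in diameter, which stands free from z = 96 mm to z = 172 mm (this point is at z = 142 mm), 115 mm from the pivot axis. It moves round with the lever.
- carousel (a joint): angle of the carousel (the six-bay wheel), rad, clockwise from above. Starts near 0 (-0.15 to 0.05); each full stroke of the lever brings it to the next multiple of 1.047 (60 deg): 3.14 after three. It cannot be turned back by the lever.
- pivot (a point): on the axis of the carousel and lever, middle of the 300 x 300 mm station, z = 100 mm. Axes are the station's: the hopper lies on the -y side, the lever at 129 deg from +x (counter-clockwise from above) when home and at 51 deg at its stop.
- hopper (a point): centre of the mouth of the fixed white loading hopper, z = 125 mm, 100 mm from the pivot axis: an inward sloping square funnel, mouth about 120 x 120 mm, rim at z = 125 mm, throat about 68 x 68 mm at z = 80 mm, open to the bay below. The rest of the carousel is under a clear fixed cover, top at z = 80 mm.
- blue_bay (a point): centre of the floor of the blue bay, 100 mm from the axis, z = 30 mm: one of six wedge bays, 88 mm deep radially, 30 mm high walls, the others white. At the start it is across from the hopper.
- bays: the wheel's tray with six bays, 278 mm across, under the clear cover; origin on its axis at table height. Not to be touched by the robot.
- basket_grip (a point): centre of the mesh basket's black flat handle plate: 12 mm thick along the basket's x, 90 mm along y, 30 mm high, 105 mm above the basket's underside. Basket: 250 g, 118 mm long (x) plus spout, 88 mm wide (y), 50 mm walls; 40 mm free between wall tops and plate. Axes: x towards the spout, z up.
- spout (a point): middle of the lip of the basket's notched spout, 82 mm along +x from its centre, 31 mm above its underside (74 mm below the handle's centre), 68 mm wide. A 20 deg ramp rises to it, so the balls stay in until the spout end is tipped down by more than 20 deg; at 40 to 45 deg they roll out briskly.
- ball1_center (a point): centre of a white ceramic grinding ball, 22 mm in diameter, 30 g, loose in the basket
- ball2_center (a point): the same, second ball
- ball3_center (a point): the same, third ball
- tray_floor (a point): centre of the floor of the fixed blue drip tray, 5 mm above the table: 230 x 170 mm inside (long side along its x), rim 14 mm above the table. The basket stands in it at the start, its underside on this floor.
- beaker: empty glass beaker, 68 mm across, 85 mm tall; to be left alone; origin at the centre of its underside
- amber_jar: amber screw jar, 66 mm across, 110 mm tall; to be left alone; origin at the centre of its underside
- wash_bottle: white bottle with a red cap, 64 mm across, 150 mm tall; to be left alone; origin at the centre of its underside
- flask: glass flask with a long neck, 72 mm across, 135 mm tall; to be left alone; origin at the centre of its underside
- mortar: white ceramic bowl, 96 mm across, 50 mm tall; to be left alone; origin at the centre of its underside
- vial_rack: cardboard rack of brown vials, 90 x 140 x 57 mm; to be left alone; origin at the centre of its underside
- tip_carton: white carton, 100 x 140 x 60 mm; to be left alone; origin at the centre of its underside

How it is judged (in metres and radians):
On the way, in this order (a step that is already met when the one before it is completed fails the run):
1. three strokes: the carousel stands at 3.14 +- 0.15 rad (blue bay under the hopper) and the lever is home (below 0.2 rad) (value of joint carousel between 2.9916 and 3.2916 rad and value of joint lever below 0.2 rad), for 0.2 s.
2. all three balls lie in the blue bay (horizontal distance between each of ball1_center, ball2_center, ball3_center and blue_bay below 0.056 m and height (world z) of each of ball1_center, ball2_center, ball3_center below 0.06 m), for 0.2 s.
At the end, for the whole second after the job is handed in: Carousel at 3.14 +- 0.15 rad and lever home (below 0.2 rad); all three balls in the blue bay (centres within 56 mm of its centre seen from above, below z = 60 mm); basket upright (0.08 rad) on the tray floor, within 70 mm of its centre, handle centre below z = 118 mm (all of step 1 and all of step 2 and angle between basket_grip's own z axis and vertical below 0.08 rad and horizontal distance between basket_grip and tray_floor below 0.07 m and height (world z) of basket_grip below 0.118 m); the robot touches nothing.
It fails at once if the robot touches the bays directly (over 0.5 N) (contact force between any of the arm, the fingers and bays above 0.5 N).
It fails at once if a bystander is moved by more than 40 mm (distance of any of beaker, amber_jar, wash_bottle, flask, mortar, vial_rack, tip_carton from where it was at the start of the episode above 0.04 m).
It also fails if it takes over 72 s, if anything falls off the work surface, if the arm or the gripper's body presses on something with over 40 N, if the wrist force passes 120 N, or if a joint passes its speed limit or range.

## Working session

There is one attempt and no reset: what is moved stays moved. The work goes in short steps, Python scripts to look and compute and a tool call to move; the robot and the scene stay as the last step left them, time stands still between calls to the robot, and variables do not carry over. Pictures are saved under pics/ and viewed, and the job is handed in when it is done.

Besides the shell and the picture viewer there is one more tool, called after "Emit:" as name(argument=value, ...) on one line, values as JSON. drive_tool: Moves the arm, as the interface text tells. Its arguments: {"type":"object","properties":{"gripper":{"type":"array","items":{"type":"number"}},"offset":{"type":"array","items":{"type":"array","items":{"type":"number"}}},"turn":{"type":"array","items":{"type":"number"}},"force":{"type":"number"}},"required":["gripper","offset","turn"]}

```bash
mkdir -p pics
cat > h.py <<'E'
import numpy as np, cv2
from rig import ctrl
from scipy.spatial.transform import Rotation as R
def tool():
    s=ctrl.sense(); q=np.array(s['ee_rot']).ravel()
    T=np.eye(4); T[:3,:3]=R.from_quat([q[1],q[2],q[3],q[0]]).as_matrix(); T[:3,3]=s['eef_pos']; return T
def c2w(cam,T=None):
    p=ctrl.camera_params(cam)
    if cam=='wrist': return (tool() if T is None else T)@np.array(p['tool_from_camera'])
    return np.linalg.inv(np.array(p['view']))
def W(M,p): return (M@np.r_[p,1])[:3]
def find(cam,q,fn='pinpoint',n=2):
    M=c2w(cam)
    r=getattr(ctrl,fn)(cam,q)
    return [(round(float(d['score']),2),W(M,d['centre']).round(1)) for d in r[:n]]
def shot(cam,name):
    im,d=ctrl.capture(cam); cv2.imwrite('pics/%s.png'%name,im[:,:,::-1]); return im,d
E
python3 - <<'E'
from h import *
s=ctrl.sense(); print(s); print(tool().round(3), ctrl.grip_depth)
for c in ['side','top','wrist']:
    shot(c,c+'0')
for c in ['top','side']:
    print(c, c2w(c).round(2).tolist())
    for q in ['lever_grip','pivot','hopper','blue_bay','basket_grip','spout','ball1_center','tray_floor']:
        print(q,find(c,q))
print(ctrl.sense()['time_s'])
E
```

```text
{'time_s': 0.0, 'joints': array([ 9.13601763e-01,  3.13440832e-01,  1.49845332e+00, -1.88148831e-05,
        1.33101750e+00, -2.23381931e-01]), 'dq': array([ 0.00148576,  0.00110544,  0.00140873, -0.00010235, -0.00063212,
        0.00099305]), 'tau': array([-3.47857822e-04, -4.12270975e+01, -2.59736449e+01, -1.95717330e-04,
        4.20566925e-03, -1.76578709e-05]), 'eef_pos': array([220.51338835, 476.14778165, 230.73366476]), 'ee_rot': array([-0.59572387,  0.59605155,  0.38024382, -0.38111713]), 'force': array([ 1.23521546, -0.48984132, -0.84314501]), 'wrist_torque': array([0.00529644, 0.01865323, 0.02093013]), 'grip_width': 0.9994615404258171}
[[ 4.20000e-01 -1.00000e-03 -9.07000e-01  2.20513e+02]
 [ 9.07000e-01 -1.00000e-03  4.20000e-01  4.76148e+02]
 [-1.00000e-03 -1.00000e+00  0.00000e+00  2.30734e+02]
 [ 0.00000e+00  0.00000e+00  0.00000e+00  1.00000e+00]] 18.700000000000003
top [[0.0, -0.99, 0.16, 321.35], [-1.0, -0.0, -0.0, -13.07], [0.0, -0.16, -0.99, 1621.53], [0.0, 0.0, 0.0, 1.0]]
lever_grip [(0.65, array([428.2, 204.6, 138.3]))]
pivot [(0.6, array([521.4, 134.1,  99.9]))]
[... 216 characters left out ...]
7.844e+02, -4.620e+01, -6.000e-01]))]
ball1_center [(0.51, array([ 564.6, -350.3,   14.4]))]
tray_floor [(0.73, array([783.2, -42.6,  -1.5])), (0.69, array([ 536.5, -328.4,    8.4]))]
side [[0.87, -0.29, 0.41, 5.11], [-0.5, -0.52, 0.7, -1023.38], [0.01, -0.81, -0.59, 974.52], [0.0, 0.0, 0.0, 1.0]]
lever_grip [(0.69, array([429.5, 205.1, 142.9]))]
pivot [(0.93, array([523.6, 141. ,  96.7])), (0.45, array([487.7, 496.4,   4.4]))]
hopper [(0.86, array([555.3,  50.4, 126.3]))]
blue_bay []
basket_grip [(0.5, array([788.5, -46.2,  -1.7]))]
spout [(0.82, array([ 539.1, -233.5,   33.7]))]
ball1_center [(0.58, array([ 570.3, -354.2,   17.4]))]
tray_floor [(0.65, array([ 535.9, -326.8,    9. ]))]
0.95
```

View pics/top0.png

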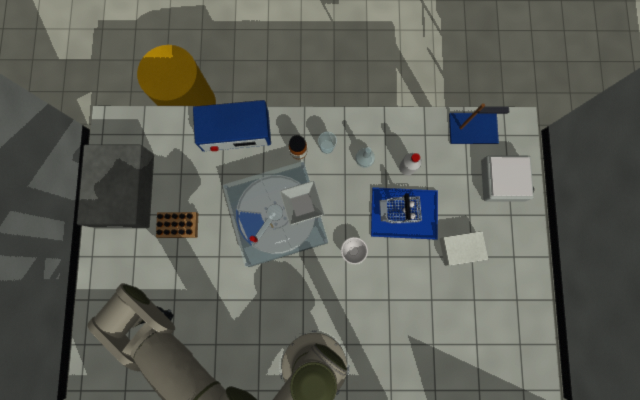

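View pics/side0.png

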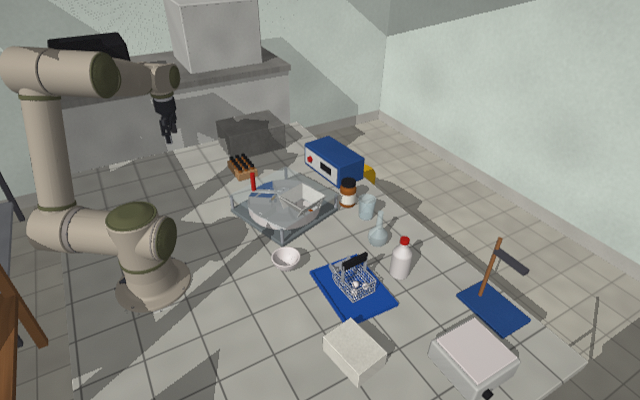

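View pics/wrist0.png

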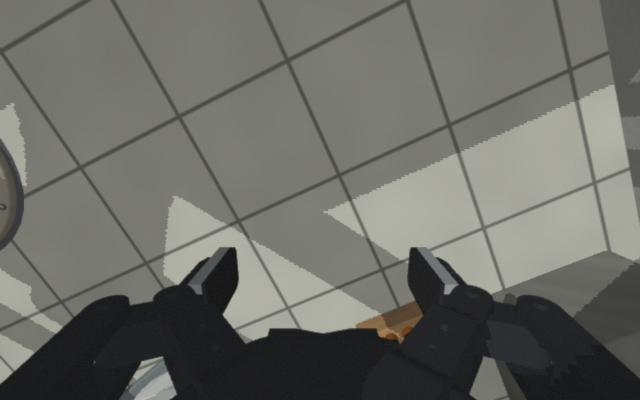

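Emit:
drive_tool(gripper=[0,0,0,0,0,0,0,0,0,0,0,0], offset=[[-0.0158,0,-0.0302],[-0.0158,0,-0.0302],[-0.0158,0,-0.0302],[-0.0158,0,-0.0302],[-0.0158,0,-0.0302],[-0.0158,0,-0.0302],[-0.0158,0,-0.0302],[-0.0158,0,-0.0302],[-0.0158,0,-0.0302],[-0.0158,0,-0.0302],[0,0,0],[0,0,0]], turn=[0,0,0,0,0,0,0,0,0,0,5,5])

```text
time_s: 1.95
eef_pos: [429.3, 204.6, 231.2]
ee_rot: [-0.628, 0.628, 0.325, -0.325]
force: [-0.0, 1.5, 0.7]
grip_width: 0.998
```

Run:
```python
from h import *
print(tool().round(3).tolist())
shot('wrist','w1')
for q in ['lever_grip','pivot','hopper','blue_bay']: print(q,find('wrist',q))
```

```text
[[0.577, -0.0, -0.817, 429.26], [0.817, -0.0, 0.577, 204.581], [-0.0, -1.0, 0.0, 231.191], [0.0, 0.0, 0.0, 1.0]]
lever_grip [(0.68, array([435.4, 203. , 138.1]))]
pivot [(0.78, array([532.8, 137.3,  99.6]))]
hopper []
blue_bay []
```

View pics/w1.png

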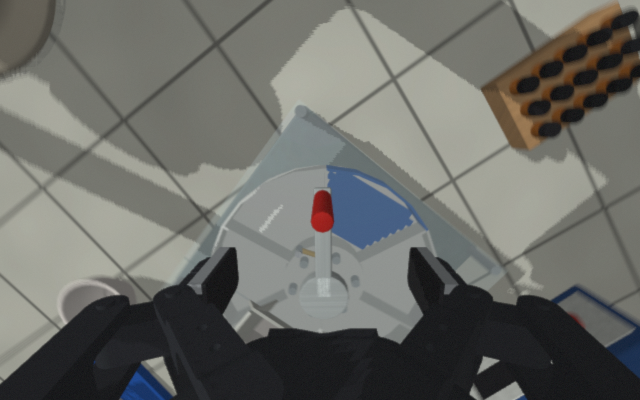

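Emit:
drive_tool(gripper=[0,0,0,0,1,1,1,1,1,1], offset=[[0,0.027,-0.001],[0,0.027,-0.001],[0,0.027,0],[0,0.027,0],[0,0,0],[0,0,0],[0,0,0],[0,0,0],[0,0,0],[0,0,0]], turn=[0,0,0,0,0,0,0,0,0,0], force=20)

```text
time_s: 3.03
eef_pos: [430.4, 205.0, 124.5]
ee_rot: [-0.627, 0.627, 0.328, -0.327]
force: [-1.8, -1.1, 6.6]
grip_width: 0.206
```

Emit:
drive_tool(gripper=[1,1,1,1,1,1,1,1,1,1,1,1,1,1,1,1,1,1,1,1], offset=[[0.008,0,-0.0003],[0.008,0,-0.0003],[0.008,0,-0.0003],[0.008,0,-0.0003],[0.008,0,-0.0003],[0.008,0,-0.0003],[0.008,0,-0.0003],[0.008,0,-0.0003],[0.008,0,-0.0003],[0.008,0,-0.0003],[0.008,0,-0.0003],[0.008,0,-0.0003],[0.008,0,-0.0003],[0.008,0,-0.0003],[0.008,0,-0.0003],[0.008,0,-0.0003],[0.008,0,-0.0003],[0.008,0,-0.0003],[0.008,0,-0.0003],[0.008,0,-0.0003]], turn=[4,4,4,4,4,4,4,4,4,4,4,4,4,4,4,4,4,4,4,4])

```text
time_s: 4.7
eef_pos: [572.9, 246.0, 124.6]
ee_rot: [0.692, -0.688, 0.153, -0.153]
force: [-12.8, 19.3, 7.4]
grip_width: 0.2
```

Run:
```python
from h import *
print(tool().round(3).tolist(), ctrl.sense()['force'])
im,d=shot('top','t1'); cv2.imwrite('pics/t1c.png',cv2.resize(im[140:280,200:350,::-1],None,fx=4,fy=4))
```

```text
[[0.906, 0.002, 0.422, 572.87], [-0.422, 0.006, 0.906, 245.982], [-0.0, -1.0, 0.006, 124.56], [0.0, 0.0, 0.0, 1.0]] [-12.80096323  19.25215349   7.3537279 ]
```

View pics/t1c.png

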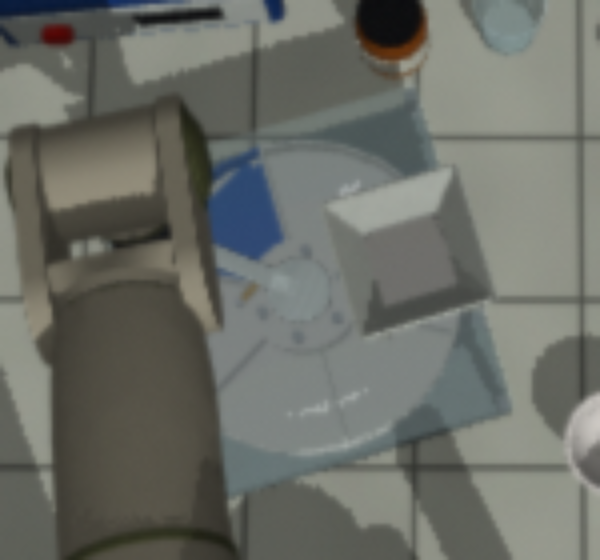

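Emit:
drive_tool(gripper=[1,1,1,1,1,1,1,1,1,1,1,1,1,1,1,1,1,1,1,1], offset=[[-0.008,0,-0.0003],[-0.008,0,-0.0003],[-0.008,0,-0.0003],[-0.008,0,-0.0003],[-0.008,0,-0.0003],[-0.008,0,-0.0003],[-0.008,0,-0.0003],[-0.008,0,-0.0003],[-0.008,0,-0.0003],[-0.008,0,-0.0003],[-0.008,0,-0.0003],[-0.008,0,-0.0003],[-0.008,0,-0.0003],[-0.008,0,-0.0003],[-0.008,0,-0.0003],[-0.008,0,-0.0003],[-0.008,0,-0.0003],[-0.008,0,-0.0003],[-0.008,0,-0.0003],[-0.008,0,-0.0003]], turn=[-4,-4,-4,-4,-4,-4,-4,-4,-4,-4,-4,-4,-4,-4,-4,-4,-4,-4,-4,-4])

```text
time_s: 6.42
eef_pos: [430.1, 203.9, 124.4]
ee_rot: [-0.626, 0.626, 0.329, -0.328]
force: [-1.5, -2.5, 6.8]
grip_width: 0.201
```

Run:
```python
from h import *
print(tool().round(3).tolist(), ctrl.sense()['force'])
im,d=shot('top','t2'); cv2.imwrite('pics/t2c.png',cv2.resize(im[140:280,200:350,::-1],None,fx=4,fy=4))
```

```text
[[0.569, 0.001, -0.823, 430.089], [0.823, 0.0, 0.569, 203.924], [0.001, -1.0, -0.001, 124.431], [0.0, 0.0, 0.0, 1.0]] [-1.47277358 -2.50969382  6.75604321]
```

View pics/t2c.png

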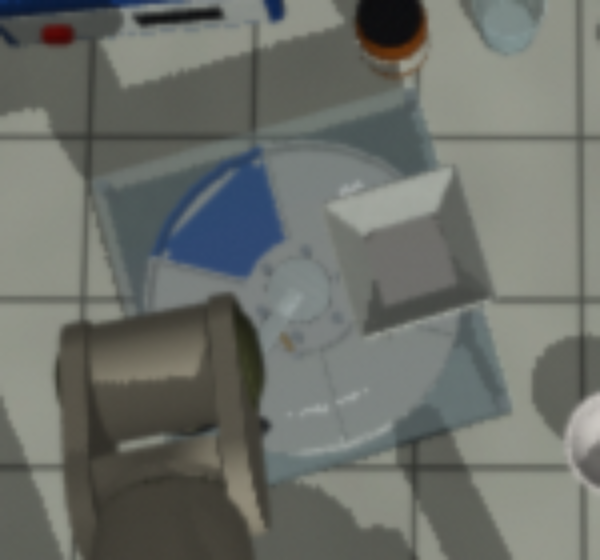

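Emit:
drive_tool(gripper=[1,1,1,1,1,1,1,1,1,1,1,1,1,1,1,1,1,1,1,1], offset=[[0.008,0,-0.0003],[0.008,0,-0.0003],[0.008,0,-0.0003],[0.008,0,-0.0003],[0.008,0,-0.0003],[0.008,0,-0.0003],[0.008,0,-0.0003],[0.008,0,-0.0003],[0.008,0,-0.0003],[0.008,0,-0.0003],[0.008,0,-0.0003],[0.008,0,-0.0003],[0.008,0,-0.0003],[0.008,0,-0.0003],[0.008,0,-0.0003],[0.008,0,-0.0003],[0.008,0,-0.0003],[0.008,0,-0.0003],[0.008,0,-0.0003],[0.008,0,-0.0003]], turn=[4,4,4,4,4,4,4,4,4,4,4,4,4,4,4,4,4,4,4,4])

```text
time_s: 8.13
eef_pos: [573.0, 245.7, 124.5]
ee_rot: [0.693, -0.688, 0.153, -0.153]
force: [-15.3, 22.5, 8.2]
grip_width: 0.203
```

Emit:
drive_tool(gripper=[1,1,1,1,1,1,1,1,1,1,1,1,1,1,1,1,1,1,1,1], offset=[[-0.008,0,-0.0003],[-0.008,0,-0.0003],[-0.008,0,-0.0003],[-0.008,0,-0.0003],[-0.008,0,-0.0003],[-0.008,0,-0.0003],[-0.008,0,-0.0003],[-0.008,0,-0.0003],[-0.008,0,-0.0003],[-0.008,0,-0.0003],[-0.008,0,-0.0003],[-0.008,0,-0.0003],[-0.008,0,-0.0003],[-0.008,0,-0.0003],[-0.008,0,-0.0003],[-0.008,0,-0.0003],[-0.008,0,-0.0003],[-0.008,0,-0.0003],[-0.008,0,-0.0003],[-0.008,0,-0.0003]], turn=[-4,-4,-4,-4,-4,-4,-4,-4,-4,-4,-4,-4,-4,-4,-4,-4,-4,-4,-4,-4])

```text
time_s: 9.8
eef_pos: [430.0, 203.3, 124.4]
ee_rot: [-0.626, 0.626, 0.329, -0.328]
force: [-0.9, -1.2, 6.9]
grip_width: 0.203
```

Emit:
drive_tool(gripper=[1,1,1,1,1,1,1,1,1,1,1,1,1,1,1,1,1,1,1,1], offset=[[0.008,0,-0.0003],[0.008,0,-0.0003],[0.008,0,-0.0003],[0.008,0,-0.0003],[0.008,0,-0.0003],[0.008,0,-0.0003],[0.008,0,-0.0003],[0.008,0,-0.0003],[0.008,0,-0.0003],[0.008,0,-0.0003],[0.008,0,-0.0003],[0.008,0,-0.0003],[0.008,0,-0.0003],[0.008,0,-0.0003],[0.008,0,-0.0003],[0.008,0,-0.0003],[0.008,0,-0.0003],[0.008,0,-0.0003],[0.008,0,-0.0003],[0.008,0,-0.0003]], turn=[4,4,4,4,4,4,4,4,4,4,4,4,4,4,4,4,4,4,4,4])

```text
time_s: 11.47
eef_pos: [573.0, 245.4, 124.5]
ee_rot: [0.693, -0.688, 0.153, -0.153]
force: [-15.9, 25.3, 7.6]
grip_width: 0.205
```

Emit:
drive_tool(gripper=[1,1,1,1,1,1,1,1,1,1,1,1,1,1,1,1,1,1,1,1], offset=[[-0.008,0,-0.0003],[-0.008,0,-0.0003],[-0.008,0,-0.0003],[-0.008,0,-0.0003],[-0.008,0,-0.0003],[-0.008,0,-0.0003],[-0.008,0,-0.0003],[-0.008,0,-0.0003],[-0.008,0,-0.0003],[-0.008,0,-0.0003],[-0.008,0,-0.0003],[-0.008,0,-0.0003],[-0.008,0,-0.0003],[-0.008,0,-0.0003],[-0.008,0,-0.0003],[-0.008,0,-0.0003],[-0.008,0,-0.0003],[-0.008,0,-0.0003],[-0.008,0,-0.0003],[-0.008,0,-0.0003]], turn=[-4,-4,-4,-4,-4,-4,-4,-4,-4,-4,-4,-4,-4,-4,-4,-4,-4,-4,-4,-4])

```text
time_s: 13.13
eef_pos: [430.0, 202.9, 124.4]
ee_rot: [0.626, -0.626, -0.329, 0.328]
force: [0.2, 5.3, 6.5]
grip_width: 0.203
```

Run:
```python
from h import *
print(tool().round(3).tolist(), ctrl.sense()['force'])
im,d=shot('top','t3'); cv2.imwrite('pics/t3c.png',cv2.resize(im[140:280,200:350,::-1],None,fx=4,fy=4))
cv2.imwrite('pics/t3b.png',cv2.resize(im[160:270,340:460,::-1],None,fx=5,fy=5))
```

```text
[[0.569, 0.0, -0.823, 430.047], [0.823, 0.001, 0.569, 202.879], [0.001, -1.0, 0.0, 124.396], [0.0, 0.0, 0.0, 1.0]] [0.23959878 5.34375186 6.5031743 ]
```

View pics/t3c.png

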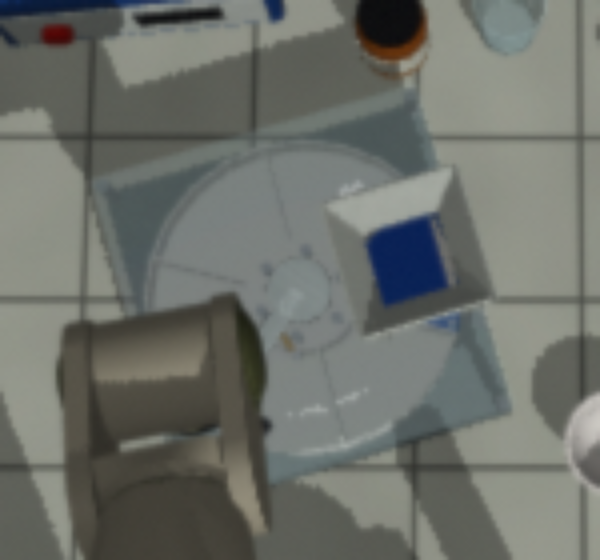

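View pics/t3b.png

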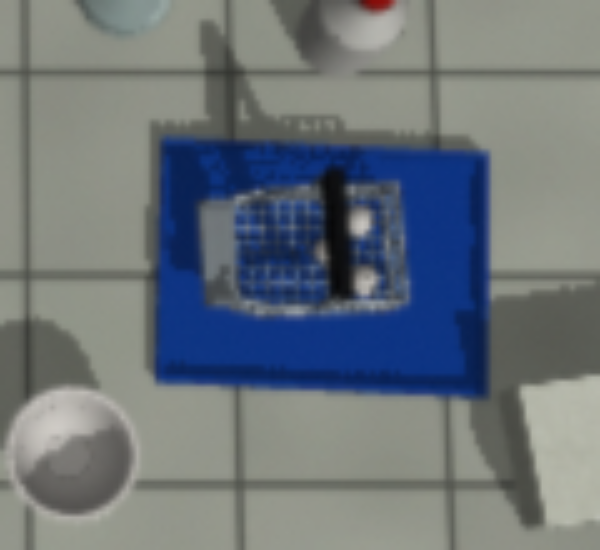

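Emit:
drive_tool(gripper=[0,0,0,0,0,0,0,0,0,0,0,0,0,0,0,0,0], offset=[[0,0,0],[0,0,0],[0,0,0],[0,-0.04,0],[0,-0.04,0],[0,-0.04,0],[0,-0.04,0],[0,-0.04,0],[0.0033,0,-0.0328],[0.0033,0,-0.0328],[0.0033,0,-0.0328],[0.0033,0,-0.0328],[0.0033,0,-0.0328],[0.0033,0,-0.0328],[0.0033,0,-0.0328],[0.0033,0,-0.0328],[0.0033,0,-0.0328]], turn=[0,0,0,0,0,0,0,0,0,0,0,0,0,0,0,0,0])

```text
time_s: 14.6
eef_pos: [690.8, 57.6, 323.0]
ee_rot: [0.627, -0.627, -0.327, 0.327]
force: [0.3, 0.0, 0.8]
grip_width: 0.998
```

Run:
```python
from h import *
print(tool().round(3).tolist(), ctrl.sense()['joints'])
T=tool()
im,d=shot('wrist','w2')
im,d=shot('side','s2')
print('lever',find('side','lever_grip'))
for q in ['beaker','amber_jar','wash_bottle','flask','mortar','tip_carton','basket_grip','spout','tray_floor','hopper','pivot']: print(q,find('side',q))
cv2.imwrite('pics/s2b.png',cv2.resize(im[220:340,300:440,::-1],None,fx=5,fy=5))
```

```text
[[0.572, -0.0, -0.82, 690.844], [0.82, -0.0, 0.572, 57.552], [-0.0, -1.0, 0.0, 322.971], [0.0, 0.0, 0.0, 1.0]] [-8.53862596e-02  7.11553889e-01  6.49616003e-01 -1.64955857e-04
  1.78082135e+00 -1.04749671e+00]
lever [(0.51, array([426.9, 205.6, 142.6]))]
beaker []
amber_jar [(0.39, array([523.4, 140.1,  98.3]))]
wash_bottle [(0.73, array([ 7.107e+02, -3.451e+02,  2.000e-01])), (0.69, array([ 540.6, -238.7,   34.8]))]
flask [(0.61, array([ 737.7, -184.3,   -3.2]))]
mortar [(0.94, array([ 392.5, -138. ,   -0.9]))]
tip_carton [(0.86, array([ 403.9, -527.7,   -2.5]))]
basket_grip [(0.89, array([ 545.6, -322.2,  108.4]))]
spout [(0.55, array([ 539.5, -237.1,   31. ]))]
tray_floor [(0.78, array([ 536.2, -328. ,    5.6]))]
hopper [(0.74, array([555.9,  45. , 128. ])), (0.45, array([ 738.3, -186.5,   -2.3]))]
pivot [(0.8, array([523.9, 141.6,  96.5]))]
```

View pics/s2b.png

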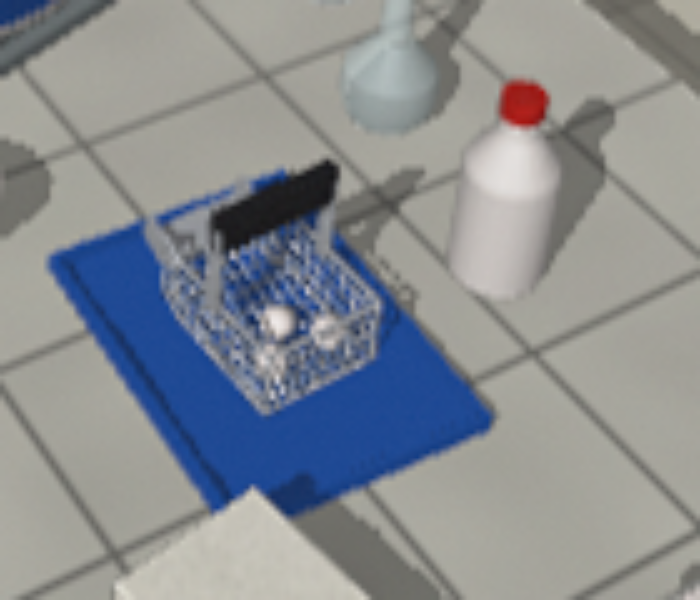

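View pics/s2.png

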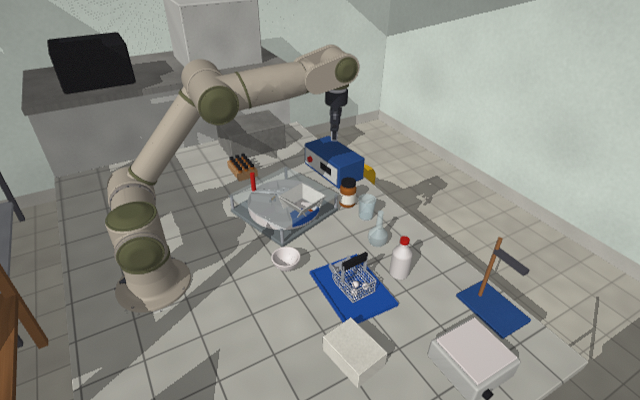

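Emit:
drive_tool(gripper=[0,0,0,0,0,0], offset=[[0.0229,0,-0.0328],[0.0229,0,-0.0328],[0.0229,0,-0.0328],[0.0229,0,-0.0328],[0.0229,0,-0.0328],[0.0229,0,-0.0328]], turn=[0,0,0,0,0,0])

```text
time_s: 15.8
eef_pos: [788.6, 50.4, 275.5]
ee_rot: [-0.616, 0.637, 0.352, -0.302]
force: [0.1, -0.1, 0.2]
grip_width: 0.998
```

Run:
```python
from h import *
print(tool().round(3).tolist(), ctrl.sense()['joints'])
```

```text
[[0.57, 0.076, -0.818, 788.615], [0.82, 0.006, 0.572, 50.389], [0.048, -0.997, -0.059, 275.464], [0.0, 0.0, 0.0, 1.0]] [-0.08790244  1.0272088   0.18829149  0.01274039  1.85051287 -1.04635037]
```

Emit:
drive_tool(gripper=[0,0,0,0,0,0], offset=[[0.0171,-0.028,-0.0246],[0.0171,-0.028,-0.0246],[0.0171,-0.028,-0.0246],[0.0171,-0.028,-0.0246],[0.0171,-0.028,-0.0246],[0.0171,-0.028,-0.0246]], turn=[0,0,0,0,0,0])

```text
time_s: 16.3
eef_pos: [771.3, 39.1, 379.7]
ee_rot: [-0.594, 0.653, 0.392, -0.26]
force: [0.4, -0.1, 1.0]
grip_width: 1.001
```

Run:
```python
from h import *
print(tool().round(3).tolist(), ctrl.sense()['joints'])
```

```text
[[0.559, 0.203, -0.804, 771.288], [0.82, 0.012, 0.572, 39.052], [0.126, -0.979, -0.16, 379.664], [0.0, 0.0, 0.0, 1.0]] [-0.11216257  0.89310145  0.18646051  0.03611056  1.85954886 -1.06084086]
```

Emit:
drive_tool(gripper=[0,0,0,0,0,0,0,0,0,0,0,0,0,0,0,0,0,0,0,0], offset=[[0.0171,-0.028,-0.0246],[0.0171,-0.028,-0.0246],[0.0171,-0.028,-0.0246],[0.0171,-0.028,-0.0246],[0.0171,-0.028,-0.0246],[0.0171,-0.028,-0.0246],[0.0171,-0.028,-0.0246],[0.0171,-0.028,-0.0246],[0.0171,-0.028,-0.0246],[0.0171,-0.028,-0.0246],[0.0171,-0.028,-0.0246],[0.0171,-0.028,-0.0246],[0.0171,-0.028,-0.0246],[0.0171,-0.028,-0.0246],[0.0171,-0.028,-0.0246],[0.0171,-0.028,-0.0246],[0.0171,-0.028,-0.0246],[0.0171,-0.028,-0.0246],[0.0171,-0.028,-0.0246],[0.0171,-0.028,-0.0246]], turn=[0,0,0,0,0,0,0,0,0,0,0,0,0,0,0,0,0,0,0,0])

```text
time_s: 17.97
eef_pos: [633.8, 10.8, 674.3]
ee_rot: [-0.507, 0.688, 0.505, -0.118]
force: [-1.4, 0.2, 0.8]
grip_width: 0.998
```

Run:
```python
from h import *
print(tool().round(3).tolist(), ctrl.sense()['joints'])
```

```text
[[0.462, 0.575, -0.675, 633.757], [0.815, 0.025, 0.579, 10.812], [0.349, -0.818, -0.457, 674.296], [0.0, 0.0, 0.0, 1.0]] [-0.23176628  0.47060242  0.18746124  0.16461286  1.88446195 -1.09336363]
```

Emit:
drive_tool(gripper=[0,0,0,0,0,0,0,0,0,0,0,0,0,0,0,0,0,0,0,0], offset=[[0.0171,-0.028,-0.0246],[0.0171,-0.028,-0.0246],[0.0171,-0.028,-0.0246],[0.0171,-0.028,-0.0246],[0.0171,-0.028,-0.0246],[0.0171,-0.028,-0.0246],[0.0171,-0.028,-0.0246],[0.0171,-0.028,-0.0246],[0.0171,-0.028,-0.0246],[0.0171,-0.028,-0.0246],[0.0171,-0.028,-0.0246],[0.0171,-0.028,-0.0246],[0.0171,-0.028,-0.0246],[0.0171,-0.028,-0.0246],[0.0171,-0.028,-0.0246],[0.0171,-0.028,-0.0246],[0.0171,-0.028,-0.0246],[0.0171,-0.028,-0.0246],[0.0171,-0.028,-0.0246],[0.0171,-0.028,-0.0246]], turn=[0,0,0,0,0,0,0,0,0,0,0,0,0,0,0,0,0,0,0,0])

```text
time_s: 19.63
eef_pos: [390.4, -6.7, 888.3]
ee_rot: [-0.397, 0.698, 0.596, 0.028]
force: [-0.3, -0.1, -0.3]
grip_width: 1.004
```

Run:
```python
from h import *
T=tool()
print(T.round(3).tolist(), ctrl.sense()['joints'])
y=T[:3,1]; print('tilt',np.degrees(np.arccos(-y[2])),'az',np.degrees(np.arctan2(y[1],y[0])))
```

```text
[[0.288, 0.854, -0.434, 390.429], [0.81, 0.025, 0.586, -6.717], [0.511, -0.52, -0.684, 888.305], [0.0, 0.0, 0.0, 1.0]] [-0.81334086  0.01920119  0.18733236  0.76605672  1.97457138 -1.09601776]
tilt 58.63814653501215 az 1.6984336785671474
```

```bash
cat >> h.py <<'E'
def plan(T,target,n,turns=None):
    "tool-frame rows (mm) for a straight world move with turns per row"
    Rm=T[:3,:3].copy(); d=(np.array(target)-T[:3,3])/n; out=[]
    for i in range(n):
        out.append((Rm.T@d/1000).round(4).tolist())
        t=0 if turns is None else turns[i]
        Rm=Rm@R.from_euler('y',t,degrees=True).as_matrix()
    print(np.linalg.norm(d),out); return Rm
E
python3 - <<'E'
from h import *
T=tool()
print(plan(T,[430,-200,450],12,[-6.1]*6+[0]*6).round(3))
E
```

```text
40.055122209972374 [[-0.0308, 0.0214, 0.0141], [-0.0291, 0.0214, 0.0173], [-0.0271, 0.0214, 0.0203], [-0.0248, 0.0214, 0.0231], [-0.0222, 0.0214, 0.0256], [-0.0194, 0.0214, 0.0278], [-0.0163, 0.0214, 0.0297], [-0.0163, 0.0214, 0.0297], [-0.0163, 0.0214, 0.0297], [-0.0163, 0.0214, 0.0297], [-0.0163, 0.0214, 0.0297], [-0.0163, 0.0214, 0.0297]]
[[-0.028  0.854 -0.52 ]
 [ 1.     0.025 -0.012]
 [ 0.003 -0.52  -0.854]]
```

Emit:
drive_tool(gripper=[0,0,0,0,0,0,0,0,0,0,0,0], offset=[[-0.0308,0.0214,0.0141],[-0.0291,0.0214,0.0173],[-0.0271,0.0214,0.0203],[-0.0248,0.0214,0.0231],[-0.0222,0.0214,0.0256],[-0.0194,0.0214,0.0278],[-0.0163,0.0214,0.0297],[-0.0163,0.0214,0.0297],[-0.0163,0.0214,0.0297],[-0.0163,0.0214,0.0297],[-0.0163,0.0214,0.0297],[-0.0163,0.0214,0.0297]], turn=[-6.1,-6.1,-6.1,-6.1,-6.1,-6.1,0,0,0,0,0,0])

```text
time_s: 20.63
eef_pos: [415.1, -135.3, 489.4]
ee_rot: [-0.242, 0.682, 0.675, -0.142]
force: [1.5, -1.6, 0.1]
grip_width: 0.999
```

Run:
```python
from h import *
T=tool()
print(T.round(3).tolist(), ctrl.sense()['joints'])
plan(T,[440,-320,165],8)
```

```text
[[0.049, 0.852, -0.521, 415.083], [0.99, 0.028, 0.139, -135.322], [0.133, -0.522, -0.843, 489.445], [0.0, 0.0, 0.0, 1.0]] [-1.12302919 -0.43459429  1.8491391   0.94070676  1.30950323 -2.62507927]
46.76929208373879 [[-0.0281, 0.0232, 0.0293], [-0.0281, 0.0232, 0.0293], [-0.0281, 0.0232, 0.0293], [-0.0281, 0.0232, 0.0293], [-0.0281, 0.0232, 0.0293], [-0.0281, 0.0232, 0.0293], [-0.0281, 0.0232, 0.0293], [-0.0281, 0.0232, 0.0293]]
```

```bash
cat > fk.py <<'E'
import numpy as np
from scipy.spatial.transform import Rotation as R
from scipy.optimize import least_squares
D=[([0.9136,0.31344,1.49845,0,1.33102,-.22338],[220.5,476.15,230.7]),
([-8.53862596e-02,7.11553889e-01,6.49616003e-01,-1.65e-04,1.78082135,-1.04749671],[690.844,57.552,322.971]),
([-0.08790244,1.0272088,0.18829149,0.01274039,1.85051287,-1.04635037],[788.615,50.389,275.464]),
([-0.11216257,0.89310145,0.18646051,0.03611056,1.85954886,-1.06084086],[771.288,39.052,379.664]),
([-0.23176628,0.47060242,0.18746124,0.16461286,1.88446195,-1.09336363],[633.757,10.812,674.296]),
([-0.81334086,0.01920119,0.18733236,0.76605672,1.97457138,-1.09601776],[390.429,-6.717,888.305]),
([-1.12302919,-0.43459429,1.8491391,0.94070676,1.30950323,-2.62507927],[415.083,-135.322,489.445])]
def fk(q,p):
    h,a1,d,L2,e,L3,w,Lt=p
    A=R.from_euler('z',q[0]); B=A*R.from_euler('y',q[1]); C=B*R.from_euler('y',q[2]); E=C*R.from_euler('z',q[3]); F=E*R.from_euler('y',q[4]); G=F*R.from_euler('z',q[5])
    pos=np.array([0,0,h])+A.apply([a1,d,0])+B.apply([0,0,L2])+C.apply([e,0,L3])+F.apply([0,w,Lt])
    return pos,G
def fit():
    f=lambda p:np.ravel([fk(q,p)[0]-np.array(x) for q,x in D])
    r=least_squares(f,[180,0,120,400,0,400,0,250]); return r.x,r.fun
if __name__=='__main__':
    p,r=fit(); print(p.round(1)); print(r.reshape(-1,3).round(1))
    T=np.array([[0.049,0.852,-0.521],[0.99,0.028,0.139],[0.133,-0.522,-0.843]])
    print(fk(D[-1][0],p)[1].as_matrix().round(3)); 
    print((fk(D[-1][0],p)[1].as_matrix().T@T).round(3))
    T0=np.array([[0.42,-.001,-.907],[.907,-.001,.42],[-.001,-1,0]]); print((fk(D[0][0],p)[1].as_matrix().T@T0).round(3))
E
python3 fk.py
```

```text
[201.3  -0.  116.3 438.9  39.  397.5   0.  255.3]
[[ 0. -0.  0.]
 [-0.  0. -0.]
 [-0.  0. -0.]
 [-0.  0. -0.]
 [ 0.  0.  0.]
 [-0.  0.  0.]
 [ 0. -0. -0.]]
[[-0.049 -0.521  0.852]
 [-0.99   0.139  0.028]
 [-0.133 -0.843 -0.522]]
[[-1.     0.    -0.   ]
 [-0.     0.     1.001]
 [ 0.     1.    -0.   ]]
[[-1.  0.  0.]
 [ 0.  0.  1.]
 [-0.  1.  0.]]
```

```bash
cat > ik.py <<'E'
import numpy as np
from fk import *
P,_=fit()
K=np.array([[-1,0,0],[0,0,1],[0,1,0.]])
lo=np.array([-2.94,-.97,.19,-1.23,.02,-2.88]); hi=np.array([2.94,2.17,2.56,4.37,3.11,2.88])
def FK(q):
    p,G=fk(q,P); return p,G.as_matrix()@K
def IK(pos,Rm,q0):
    def f(q):
        p,Q=FK(q); return np.r_[(p-pos)/100,3*R.from_matrix(Q@Rm.T).as_rotvec()]
    wide=np.r_[0,0,0,0,0,3.]
    r=least_squares(f,np.clip(q0,lo-wide+.001,hi+wide-.001),bounds=(lo-wide,hi+wide)); return r.x,np.abs(r.fun).max()
E
cat > t.py <<'E'
from h import *; from ik import *
T=tool(); Rc=T[:3,:3]; q=ctrl.sense()['joints']
yr=lambda a:R.from_euler('y',a,degrees=True).as_matrix()
# level psi
x,z=Rc[:,0],Rc[:,2]; psi=np.degrees(np.arctan2(-x[2],z[2])); psi=(psi+90)%180-90
# x' z comp: x cos - z sin =0 -> tan=x/z
psi=np.degrees(np.arctan(x[2]/z[2]));print('psi',psi,(Rc@yr(psi)).round(3).tolist())
Rg=Rc@yr(psi); t=Rg[:,1]; G=np.array([533,-319,111.]); 
for nm,Rx in [('same',Rg),('half',Rg@yr(180))]:
    qq=q.copy()
    if nm=='half': qq[5]+=np.pi
    for lbl,pos,Rr in [('pre',G-80*t,Rx),('grasp',G+18.7*t,Rx)]:
        qq,e=IK(pos,Rr,qq); print(nm,lbl,qq.round(2),round(e,4))
    # pour: plate centre c relative G in basket frame
    H=np.array([553,47,125.])
    for phi in [0,20,40,52,60]:
        Rr=Rx@yr(-phi)
        B=np.stack([np.array([0,1,0]),np.array([-1,0,0]),np.array([0,0,1])],1)  # basket in world at grasp approx
        D_=Rr@Rx.T@B
        lip=D_@np.array([82,0,-74]); 
        c=H+np.array([0,0,20])-lip; Gp=c+D_@(B.T@np.array([-10,0,2]))
        qq,e=IK(Gp+18.7*t,Rr,qq); print(phi,'plate',c.round(),'bx',D_[:,0].round(2),'by',D_[:,1].round(2),qq.round(2),round(e,4))
E
python3 t.py
```

```text
psi -8.950363453945128 [[-0.033, 0.852, -0.522], [0.999, 0.028, -0.017], [-0.0, -0.522, -0.853]]
same pre [-1.21  0.37  2.04  1.4   0.96 -3.84] 0.0
same grasp [-1.03  0.57  1.91  1.58  0.84 -3.91] 0.0
0 plate [553. -35. 219.] bx [0. 1. 0.] by [-1. -0. -0.] [-0.47  0.12  2.18  1.82  0.44 -3.7 ] 0.0
20 plate [565.  -9. 240.] bx [-0.18  0.94 -0.29] by [-0.98 -0.18  0.02] [-0.38  0.1   2.13  1.75  0.36 -3.9 ] 0.0
40 plate [571.  24. 252.] bx [-0.33  0.77 -0.55] by [-0.94 -0.34  0.09] [-0.29  0.09  2.1   1.72  0.27 -4.16] 0.0
52 plate [572.  46. 254.] bx [-0.4   0.62 -0.68] by [-0.89 -0.42  0.15] [-0.23  0.09  2.09  1.75  0.22 -4.37] 0.0
60 plate [571.  60. 253.] bx [-0.44  0.5  -0.75] by [-0.86 -0.46  0.2 ] [-0.19  0.09  2.09  1.81  0.19 -4.54] 0.0
half pre [-1.21  0.37  2.04  1.4   0.96 -0.7 ] 0.0
half grasp [-1.03  0.57  1.91  1.58  0.84 -0.76] 0.0
0 plate [553. -35. 219.] bx [0. 1. 0.] by [-1. -0. -0.] [-0.47  0.12  2.18  1.82  0.44 -0.55] 0.0
20 plate [565.  -9. 240.] bx [-0.18  0.94 -0.29] by [-0.98 -0.18  0.02] [-0.38  0.1   2.13  1.75  0.36 -0.76] 0.0
40 plate [571.  24. 252.] bx [-0.33  0.77 -0.55] by [-0.94 -0.34  0.09] [-0.29  0.09  2.1   1.72  0.27 -1.02] 0.0
52 plate [572.  46. 254.] bx [-0.4   0.62 -0.68] by [-0.89 -0.42  0.15] [-0.23  0.09  2.09  1.75  0.22 -1.23] 0.0
60 plate [571.  60. 253.] bx [-0.44  0.5  -0.75] by [-0.86 -0.46  0.2 ] [-0.19  0.09  2.09  1.81  0.19 -1.4 ] 0.0
```

Run:
```python
from h import *
T=tool()
print(plan(T,[448,-322,163],20,[7.1]*20).round(3))
```

```text
18.874495350585356 [[-0.0113, 0.0097, 0.0116], [-0.0127, 0.0097, 0.0101], [-0.0138, 0.0097, 0.0085], [-0.0148, 0.0097, 0.0067], [-0.0155, 0.0097, 0.0048], [-0.016, 0.0097, 0.0029], [-0.0162, 0.0097, 0.0009], [-0.0162, 0.0097, -0.0011], [-0.0159, 0.0097, -0.0031], [-0.0154, 0.0097, -0.0051], [-0.0147, 0.0097, -0.0069], [-0.0137, 0.0097, -0.0087], [-0.0125, 0.0097, -0.0103], [-0.0111, 0.0097, -0.0118], [-0.0096, 0.0097, -0.0131], [-0.0079, 0.0097, -0.0142], [-0.0061, 0.0097, -0.015], [-0.0042, 0.0097, -0.0157], [-0.0022, 0.0097, -0.0161], [-0.0002, 0.0097, -0.0162]]
[[ 0.282  0.852  0.44 ]
 [-0.865  0.028  0.5  ]
 [ 0.414 -0.522  0.746]]
```

Emit:
drive_tool(gripper=[0,0,0,0,0,0,0,0,0,0,0,0,0,0,0,0,0,0,0,0], offset=[[-0.0113,0.0097,0.0116],[-0.0127,0.0097,0.0101],[-0.0138,0.0097,0.0085],[-0.0148,0.0097,0.0067],[-0.0155,0.0097,0.0048],[-0.016,0.0097,0.0029],[-0.0162,0.0097,0.0009],[-0.0162,0.0097,-0.0011],[-0.0159,0.0097,-0.0031],[-0.0154,0.0097,-0.0051],[-0.0147,0.0097,-0.0069],[-0.0137,0.0097,-0.0087],[-0.0125,0.0097,-0.0103],[-0.0111,0.0097,-0.0118],[-0.0096,0.0097,-0.0131],[-0.0079,0.0097,-0.0142],[-0.0061,0.0097,-0.015],[-0.0042,0.0097,-0.0157],[-0.0022,0.0097,-0.0161],[-0.0002,0.0097,-0.0162]], turn=[7.1,7.1,7.1,7.1,7.1,7.1,7.1,7.1,7.1,7.1,7.1,7.1,7.1,7.1,7.1,7.1,7.1,7.1,7.1,7.1])

```text
time_s: 22.3
eef_pos: [448.6, -322.7, 163.3]
ee_rot: [0.717, -0.355, 0.012, -0.6]
force: [-0.4, 0.7, -0.6]
grip_width: 1.0
```

Run:
```python
from h import *
T=tool()
print(T.round(3).tolist(), ctrl.sense()['joints'])
x,z=T[:3,0],T[:3,2]; print(np.degrees(np.arctan(x[2]/z[2])))
```

```text
[[0.279, 0.852, 0.443, 448.568], [-0.869, 0.028, 0.494, -322.734], [0.409, -0.523, 0.748, 163.337], [0.0, 0.0, 0.0, 1.0]] [-1.25275785  0.3365199   2.06090273  1.3574477   0.99185718 -1.18223485]
28.673314677932243
```

Emit:
drive_tool(gripper=[0,0,0,0,0], offset=[[0,0,0],[0,0,0],[0,0,0],[0,0,0],[0,0,0]], turn=[7.15,7.15,7.15,7.15,0])

```text
time_s: 22.72
eef_pos: [448.6, -322.2, 164.1]
ee_rot: [0.692, -0.196, 0.188, -0.669]
force: [0.4, -0.4, -1.0]
grip_width: 1.002
```

Run:
```python
from h import *
T=tool()
print(T.round(3).tolist())
im,d=shot('wrist','w3')
for q in ['basket_grip','spout']: print(q,find('wrist',q))
shot('top','t4')
for q in ['basket_grip','spout']: print(q,find('top',q))
```

```text
[[0.034, 0.852, 0.522, 448.562], [-0.999, 0.028, 0.02, -322.244], [0.002, -0.523, 0.853, 164.109], [0.0, 0.0, 0.0, 1.0]]
basket_grip [(0.85, array([ 549.3, -320.4,  108.4])), (0.33, array([790.8, -47.7,  -3. ]))]
spout [(0.71, array([ 542.6, -235.6,   36.9]))]
basket_grip [(0.95, array([ 542.3, -318.9,  112.8])), (0.36, array([549.1,  44.3, 121.3]))]
spout [(0.71, array([ 536.6, -235.8,   29. ]))]
```

View pics/w3.png

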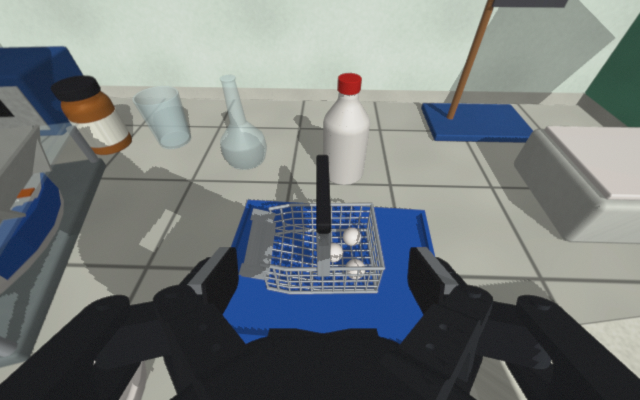

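Emit:
drive_tool(gripper=[0,0,0,0,0,1,1,1,1,1,1,1], offset=[[0,0.03,0],[0,0.03,0],[0,0.03,0],[0,0.03,0],[0,0,0],[0,0,0],[0,0,0],[0,0,0],[0,0,0],[0,0,0],[0,0,0],[0,0,0]], turn=[0,0,0,0,0,0,0,0,0,0,0,0], force=60)

```text
time_s: 24.02
eef_pos: [550.9, -318.5, 101.3]
ee_rot: [0.693, -0.198, 0.186, -0.668]
force: [-2.3, -1.8, 2.4]
grip_width: 0.134
```

Run:
```python
from h import *
T=tool()
print(T.round(3).tolist())
im,d=shot('wrist','w4')
shot('top','t5'); print(find('top','basket_grip'),find('top','spout'))
```

```text
[[0.037, 0.852, 0.522, 550.891], [-0.999, 0.029, 0.025, -318.497], [0.006, -0.523, 0.852, 101.281], [0.0, 0.0, 0.0, 1.0]]
[(0.66, array([ 540.5, -315.6,  110.7]))] [(0.71, array([ 739.3, -183.1,   -8.1])), (0.65, array([ 539.2, -233.8,   30.3]))]
```

View pics/w4.png

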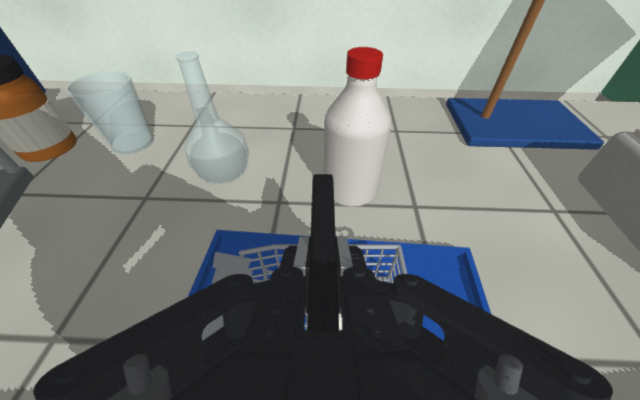

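```bash
cat > p.py <<'E'
from h import *; from ik import IK
import sys
T=tool(); Rg=T[:3,:3]; t=Rg[:,1]
bx=-Rg[:,0]; bz=np.array([0,0,1.]); by=np.cross(bz,bx); by/=np.linalg.norm(by); bz=np.cross(bx,by); B=np.stack([bx,by,bz],1)
c0=np.array([543,-318,110.]); toff=Rg.T@(T[:3,3]-c0); brel=Rg.T@B
yr=lambda a:R.from_euler('y',a,degrees=True).as_matrix()
np.savez('grasp.npz',toff=toff,brel=brel,Rg=Rg,p=T[:3,3])
H=np.array([553,46,125.])
def tcp(phi,lip):
    Rr=Rg@yr(-phi); D=Rr@brel; c=lip-D@np.array([82,0,-74]); return Rr,D,c,c+Rr@toff
L=H+np.array([13,-21,14.])
Rr,D,c,pA=tcp(0,L+[0,-10,25]); print('A',c.round(),pA.round(1))
p1=T[:3,3]+[0,0,120]
rows=[]
def seg(Rm,p,q,n): rows.extend((Rm.T@((q-p)/n)/1000).round(4).tolist() for _ in range(n))
seg(Rg,T[:3,3],p1,6); n=10; seg(Rg,p1,pA,n); print(np.linalg.norm(pA-p1)/n,rows[0],rows[-1])
# tip
prev=pA;Rm=Rg; out=[]; qj=ctrl.sense()['joints']
for i,phi in enumerate(np.arange(6.5,53,6.5)):
    f=(i+1)/8; Rr,D,c,p=tcp(phi,L+np.array([0,-10,25])*(1-f))
    out.append((Rm.T@(p-prev)/1000).round(4).tolist()); prev=p;Rm=Rr
    qj,e=IK(p,Rr,qj); corner=[c+D@np.array([59,s*44,-105]) for s in (-1,1)]
    print(phi,c.round(),D[:,0].round(2),np.linalg.norm(out[-1]).round(4),qj.round(2),[k.round() for k in corner])
print(out)
E
python3 p.py
```

```text
A [569. -66. 238.] [577.1 -67.  229.8]
25.29976475640614 [0.0001, -0.0105, 0.017] [-0.025, 0.0025, 0.0027]
6.5 [573. -57. 243.] [-0.1   0.99 -0.1 ] 0.0108 [-0.5   0.13  2.08  1.62  0.45 -0.47] [array([612.,  -5., 132.]), array([525., -14., 133.])]
13.0 [577. -47. 246.] [-0.15  0.97 -0.2 ] 0.0112 [-0.47  0.13  2.07  1.61  0.42 -0.56] [array([614.,  -4., 131.]), array([527., -18., 132.])]
19.5 [581. -36. 249.] [-0.21  0.93 -0.29] 0.0114 [-0.44  0.12  2.07  1.61  0.4  -0.65] [array([615.,  -2., 130.]), array([529., -21., 133.])]
26.0 [583. -25. 251.] [-0.26  0.89 -0.38] 0.0118 [-0.41  0.12  2.06  1.62  0.37 -0.75] [array([616.,  -0., 130.]), array([532., -24., 134.])]
32.5 [585. -13. 252.] [-0.31  0.83 -0.46] 0.0121 [-0.37  0.13  2.05  1.63  0.34 -0.86] [array([618.,   2., 128.]), array([534., -26., 135.])]
39.0 [586.  -0. 251.] [-0.36  0.76 -0.54] 0.0124 [-0.34  0.13  2.05  1.65  0.32 -0.98] [array([619.,   4., 127.]), array([537., -28., 136.])]
45.5 [587.  13. 250.] [-0.4   0.68 -0.61] 0.0127 [-0.3   0.13  2.05  1.69  0.29 -1.11] [array([620.,   7., 126.]), array([540., -29., 138.])]
52.0 [587.  26. 247.] [-0.43  0.6  -0.68] 0.013 [-0.27  0.14  2.05  1.75  0.26 -1.26] [array([621.,  10., 125.]), array([543., -29., 140.])]
[[-0.0086, 0.0017, 0.0063], [-0.0089, 0.0017, 0.0065], [-0.0091, 0.0017, 0.0067], [-0.0094, 0.0017, 0.0069], [-0.0096, 0.0017, 0.0072], [-0.0098, 0.0017, 0.0074], [-0.0099, 0.0017, 0.0077], [-0.0101, 0.0017, 0.008]]
```

```bash
sed -i 's/L=H+np.array(\[13,-21,14.\])/L=np.array([560,24,149.])/' p.py; python3 p.py | tail -1; python3 p.py | head -2
```

```text
[[-0.0086, 0.0017, 0.0063], [-0.0089, 0.0017, 0.0065], [-0.0091, 0.0017, 0.0067], [-0.0094, 0.0017, 0.0069], [-0.0096, 0.0017, 0.0072], [-0.0098, 0.0017, 0.0074], [-0.0099, 0.0017, 0.0077], [-0.0101, 0.0017, 0.008]]
A [563. -67. 248.] [571.1 -68.  239.8]
25.198970549815584 [0.0001, -0.0105, 0.017] [-0.0249, 0.0015, 0.0032]
```

Emit:
drive_tool(gripper=[1,1,1,1,1,1,1,1,1,1,1,1,1,1,1,1,1,1], offset=[[0,-0.0105,0.017],[0,-0.0105,0.017],[0,-0.0105,0.017],[0,-0.0105,0.017],[0,-0.0105,0.017],[0,-0.0105,0.017],[-0.0249,0.0015,0.0032],[-0.0249,0.0015,0.0032],[-0.0249,0.0015,0.0032],[-0.0249,0.0015,0.0032],[-0.0249,0.0015,0.0032],[-0.0249,0.0015,0.0032],[-0.0249,0.0015,0.0032],[-0.0249,0.0015,0.0032],[-0.0249,0.0015,0.0032],[-0.0249,0.0015,0.0032],[0,0,0],[0,0,0]], turn=[0,0,0,0,0,0,0,0,0,0,0,0,0,0,0,0,0,0])

```text
time_s: 25.72
eef_pos: [570.2, -65.6, 237.9]
ee_rot: [0.694, -0.199, 0.187, -0.667]
force: [-0.6, 0.3, -3.4]
grip_width: 0.131
```

Run:
```python
from h import *
T=tool()
print(T.round(3).tolist())
im,d=shot('top','t6'); print(find('top','basket_grip'),find('top','spout'),find('top','hopper'))
cv2.imwrite('pics/t6c.png',cv2.resize(im[140:280,230:380,::-1],None,fx=4,fy=4))
im,d=shot('side','s6'); print(find('side','basket_grip'),find('side','spout'),find('side','lever_grip'))
cv2.imwrite('pics/s6c.png',cv2.resize(im[140:260,220:370,::-1],None,fx=4,fy=4))
```

```text
[[0.041, 0.851, 0.524, 570.188], [-0.999, 0.032, 0.026, -65.579], [0.005, -0.525, 0.851, 237.911], [0.0, 0.0, 0.0, 1.0]]
[(0.86, array([561.2, -65.7, 244.7]))] [(0.69, array([555.2,  14.7, 168.4]))] [(0.7, array([550.6,  44.3, 122.5]))]
[(0.7, array([567.6, -67.5, 240.3]))] [(0.74, array([561.3,  11.2, 171.3]))] [(0.49, array([428.1, 205.1, 142.5])), (0.48, array([526.1, 139.3,  95.7]))]
```

View pics/t6c.png

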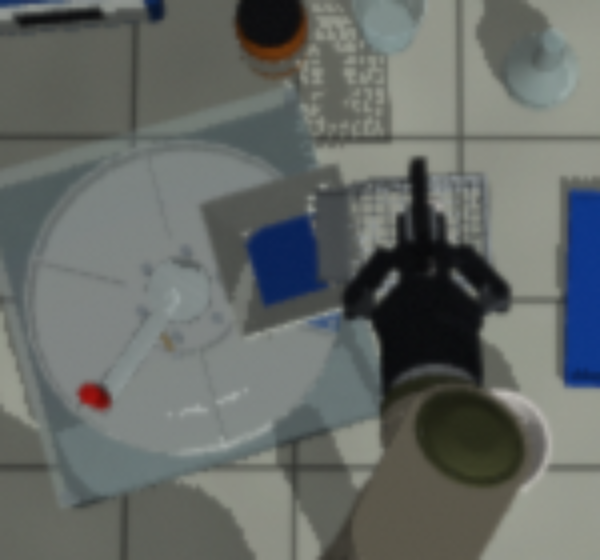

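View pics/s6c.png

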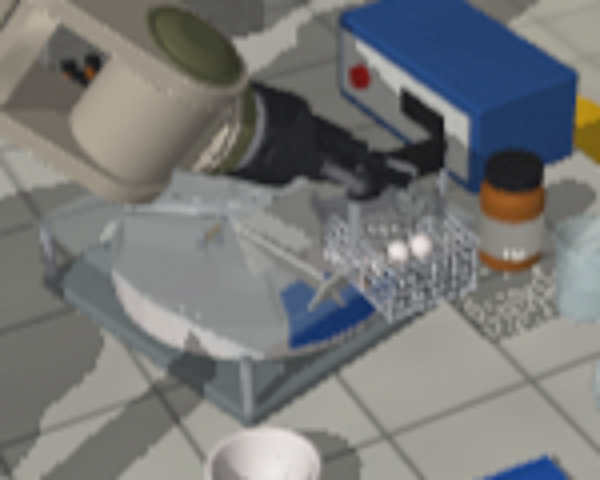

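Emit:
drive_tool(gripper=[1,1,1,1,1,1,1,1,1,1,1,1], offset=[[-0.0086,0.0017,0.0063],[-0.0089,0.0017,0.0065],[-0.0091,0.0017,0.0067],[-0.0094,0.0017,0.0069],[-0.0096,0.0017,0.0072],[-0.0098,0.0017,0.0074],[-0.0099,0.0017,0.0077],[-0.0101,0.0017,0.008],[0,0,0],[0,0,0],[0,0,0],[0,0,0]], turn=[-6.5,-6.5,-6.5,-6.5,-6.5,-6.5,-6.5,-6.5,0,0,0,0])

```text
time_s: 27.12
eef_pos: [589.9, 21.9, 249.3]
ee_rot: [0.704, -0.47, -0.135, -0.514]
force: [0.5, 1.2, -2.7]
grip_width: 0.127
```

Run:
```python
from h import *
T=tool(); g=np.load('grasp.npz'); D=T[:3,:3]@g['brel']
print(T.round(3).tolist(),D.round(2).tolist())
im,d=shot('top','t7')
cv2.imwrite('pics/t7c.png',cv2.resize(im[140:280,230:380,::-1],None,fx=4,fy=4))
im,d=shot('side','s7'); print(find('side','ball1_center',n=4))
cv2.imwrite('pics/s7c.png',cv2.resize(im[140:260,220:370,::-1],None,fx=4,fy=4))
```

```text
[[0.434, 0.852, 0.293, 589.905], [-0.598, 0.029, 0.801, 21.869], [0.674, -0.523, 0.522, 249.286], [0.0, 0.0, 0.0, 1.0]] [[-0.43, -0.88, -0.2], [0.6, -0.44, 0.67], [-0.67, 0.17, 0.72]]
[(0.73, array([786.4, -47.5,  -3.4]))]
```

View pics/t7c.png

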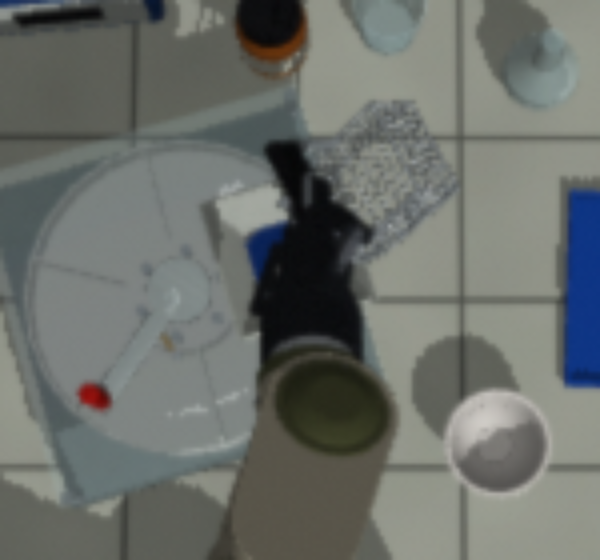

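View pics/s7c.png

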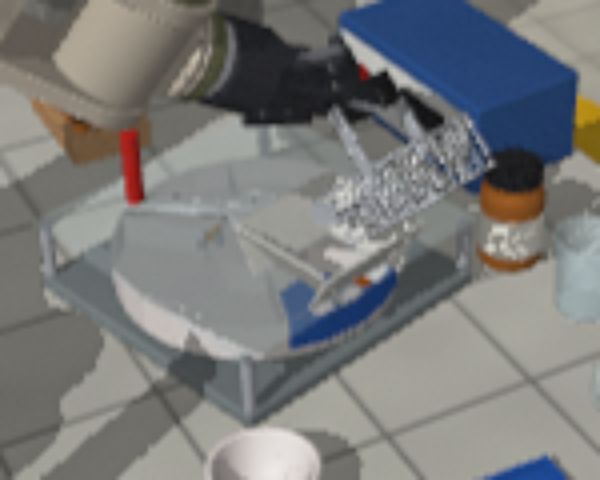

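Emit:
drive_tool(gripper=[1,1,1,1,1,1], offset=[[0,0,0],[0,0,0],[0,0,0],[0,0,0],[0,0,0],[0,0,0]], turn=[-4,0,0,0,0,0])

```text
time_s: 27.77
eef_pos: [589.7, 22.7, 249.0]
ee_rot: [0.7, -0.488, -0.16, -0.497]
force: [0.3, 0.6, -2.2]
grip_width: 0.13
```

Run:
```python
from h import *
T=tool(); print(ctrl.sense()['force'])
im,d=shot('wrist','w8')
im,d=shot('side','s8'); print(find('side','ball1_center',n=4),find('wrist','ball1_center',n=4))
cv2.imwrite('pics/s8c.png',cv2.resize(im[160:240,280:360,::-1],None,fx=7,fy=7,interpolation=cv2.INTER_CUBIC))
```

```text
[ 0.31179866  0.60410659 -2.23157076]
[] [(0.79, array([565.5,  47.9,  38.9]))]
```

View pics/s8c.png

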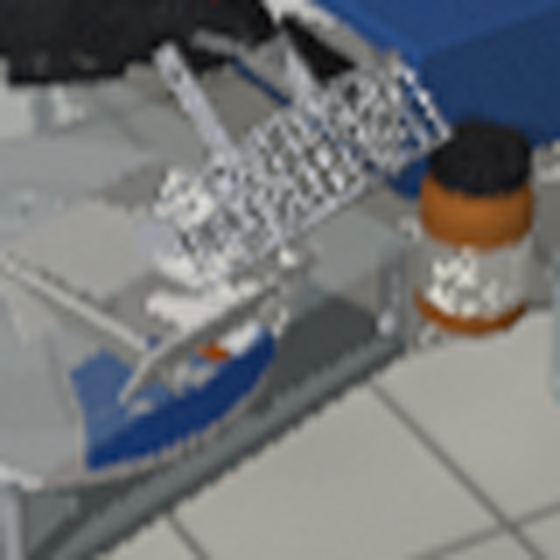

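View pics/w8.png

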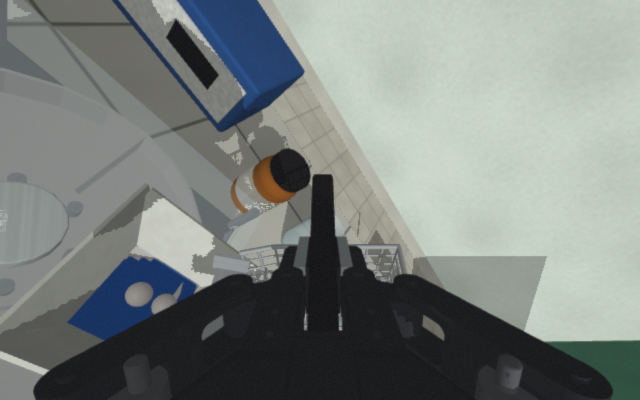

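Emit:
drive_tool(gripper=[1,1,1,1,1,1,1,1,1,1,1,1], offset=[[0,0,0],[0,0,0],[0.0101,-0.0017,-0.008],[0.0099,-0.0017,-0.0077],[0.0098,-0.0017,-0.0074],[0.0096,-0.0017,-0.0072],[0.0094,-0.0017,-0.0069],[0.0091,-0.0017,-0.0067],[0.0089,-0.0017,-0.0065],[0.0086,-0.0017,-0.0063],[0,0,0],[0,0,0]], turn=[4,6.5,6.5,6.5,6.5,6.5,6.5,6.5,6.5,0,0,0])

```text
time_s: 28.97
eef_pos: [570.6, -67.5, 238.7]
ee_rot: [0.693, -0.198, 0.187, -0.668]
force: [0.5, 0.1, -3.2]
grip_width: 0.135
```

Run:
```python
from h import *
T=tool(); print(T.round(3).tolist(),ctrl.sense()['force'])
im,d=shot('top','t9'); print(find('top','ball1_center',n=4))
cv2.imwrite('pics/t9c.png',cv2.resize(im[160:250,270:360,::-1],None,fx=6,fy=6,interpolation=cv2.INTER_CUBIC))
im,d=shot('side','s9'); print(find('side','ball1_center',n=4),find('side','basket_grip'),find('side','spout'))
cv2.imwrite('pics/s9c.png',cv2.resize(im[140:260,220:370,::-1],None,fx=5,fy=5))
im,d=shot('wrist','w9'); print(find('wrist','basket_grip'),find('wrist','ball1_center',n=4))
```

```text
[[0.038, 0.852, 0.523, 570.62], [-0.999, 0.029, 0.025, -67.505], [0.006, -0.524, 0.852, 238.735], [0.0, 0.0, 0.0, 1.0]] [ 0.47306225  0.06291917 -3.19376304]
[(0.39, array([561.3,  49.8,  36.1]))]
[(0.34, array([566.7, -70.1, 243.8]))] [(0.65, array([567.2, -68.8, 243.4]))] [(0.96, array([561.2,  15. , 172.2])), (0.43, array([489.1, 496.1,  -1.5]))]
[(0.89, array([565.6, -65.3, 247. ]))] []
```

View pics/t9c.png

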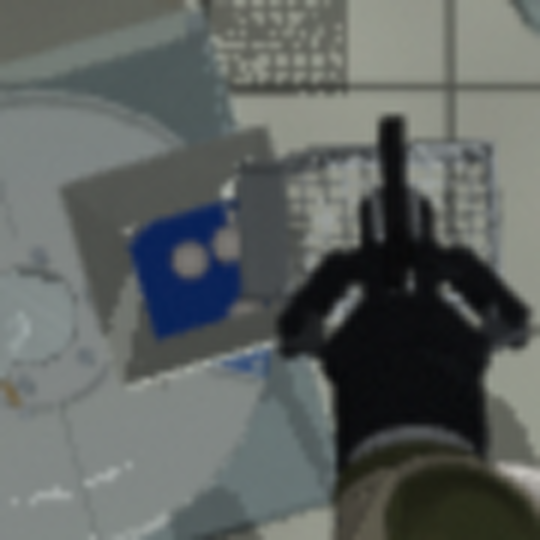

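View pics/s9c.png

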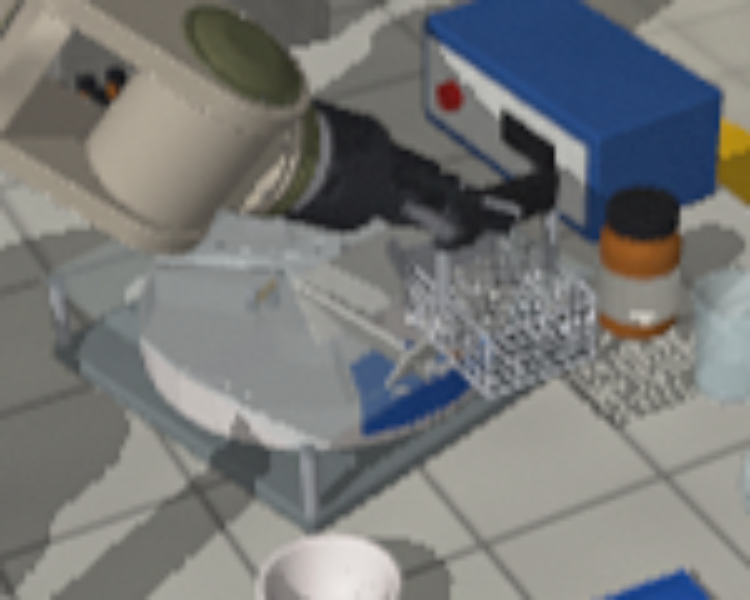

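View pics/w9.png

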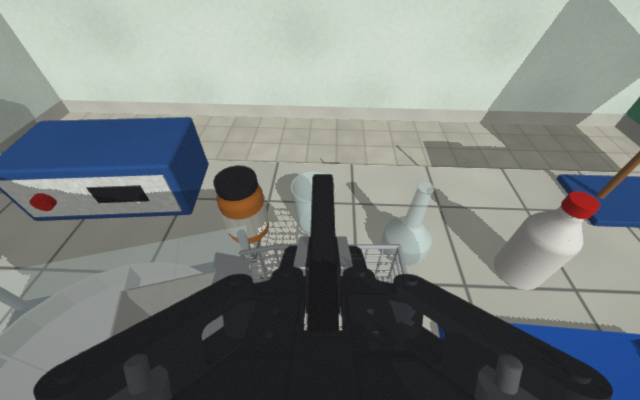

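Emit:
drive_tool(gripper=[1,1,1,1], offset=[[0.03,0,0],[0.03,0,0],[0,0,0],[0,0,0]], turn=[0,0,0,0])

```text
time_s: 29.75
eef_pos: [572.9, -128.5, 239.0]
ee_rot: [0.692, -0.198, 0.187, -0.668]
force: [0.0, -1.3, -2.7]
grip_width: 0.133
```

Run:
```python
from h import *
print(ctrl.sense()['force'])
im,d=shot('top','t10'); print(find('top','ball1_center',n=4))
cv2.imwrite('pics/t10c.png',cv2.resize(im[160:250,280,:][:1] if 0 else im[165:245,280:400,::-1],None,fx=6,fy=6,interpolation=cv2.INTER_CUBIC))
im,d=shot('side','s10'); print(find('side','ball1_center',n=4))
cv2.imwrite('pics/s10c.png',cv2.resize(im[170:270,270:390,::-1],None,fx=6,fy=6,interpolation=cv2.INTER_CUBIC))
```

```text
[ 0.01857314 -1.2529515  -2.65432942]
[(0.41, array([565.2,  45.9,  37.3])), (0.36, array([556. , -46.3, 169.8])), (0.35, array([ 735.5, -181.1,   -3.6]))]
[]
```

View pics/t10c.png

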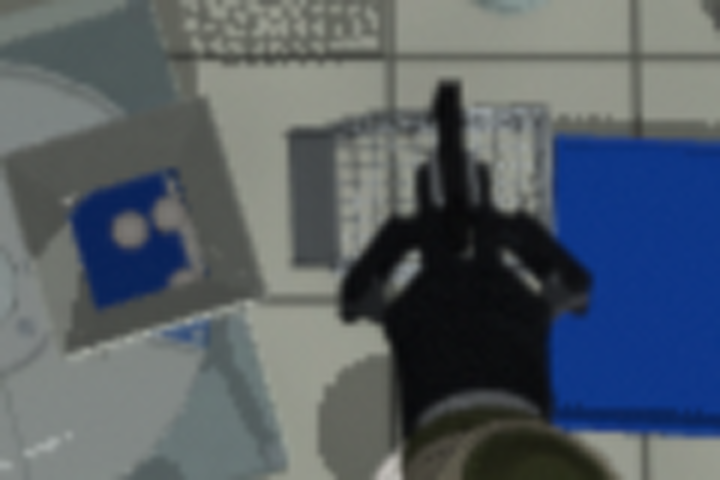

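View pics/s10c.png

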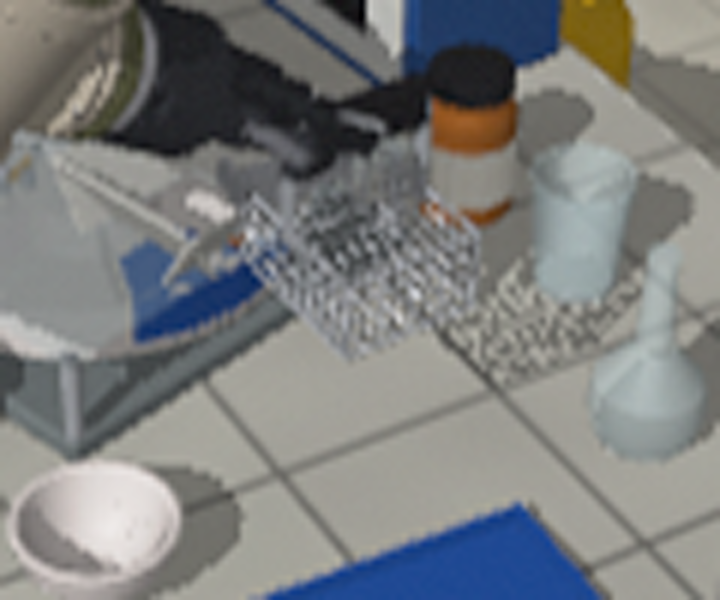

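Run:
```python
from h import *
M=c2w('top'); p=ctrl.camera_params('top'); f=200/np.tan(np.radians(p['fovy']/2))
for u,v in [(280+128/6,165+230/6),(280+168/6,165+213/6),(280+181/6,165+275/6)]:
    r=M[:3,:3]@np.array([(u-p['cx'])/f,(v-p['cy'])/f,1]); o=M[:3,3]; print((o+r*(41-o[2])/r[2]).round(1))
T=tool()
T2=T.copy(); plan(T,[551,-318.5,225],8); T2[:3,3]=[551,-318.5,225]; plan(T2,[551,-318.5,123],5); T2[2,3]=123;plan(T2,[551,-318.5,102],4)
```

```text
[560.9  47.8  41. ]
[571.2  23.9  41. ]
[533.8  16.   41. ]
24.25418039984371 [[0.0239, -0.0022, -0.0035], [0.0239, -0.0022, -0.0035], [0.0239, -0.0022, -0.0035], [0.0239, -0.0022, -0.0035], [0.0239, -0.0022, -0.0035], [0.0239, -0.0022, -0.0035], [0.0239, -0.0022, -0.0035], [0.0239, -0.0022, -0.0035]]
20.4 [[-0.0001, 0.0107, -0.0174], [-0.0001, 0.0107, -0.0174], [-0.0001, 0.0107, -0.0174], [-0.0001, 0.0107, -0.0174], [-0.0001, 0.0107, -0.0174]]
5.25 [[-0.0, 0.0027, -0.0045], [-0.0, 0.0027, -0.0045], [-0.0, 0.0027, -0.0045], [-0.0, 0.0027, -0.0045]]
```

Emit:
drive_tool(gripper=[1,1,1,1,1,1,1,1,1,1,1,1,1,1,1,1,1,1], offset=[[0.0239,-0.0022,-0.0035],[0.0239,-0.0022,-0.0035],[0.0239,-0.0022,-0.0035],[0.0239,-0.0022,-0.0035],[0.0239,-0.0022,-0.0035],[0.0239,-0.0022,-0.0035],[0.0239,-0.0022,-0.0035],[0.0239,-0.0022,-0.0035],[0,0.0107,-0.0174],[0,0.0107,-0.0174],[0,0.0107,-0.0174],[0,0.0107,-0.0174],[0,0.0107,-0.0174],[0,0.0027,-0.0045],[0,0.0027,-0.0045],[0,0.0027,-0.0045],[0,0.0027,-0.0045],[0,0,0]], turn=[0,0,0,0,0,0,0,0,0,0,0,0,0,0,0,0,0,0])

```text
time_s: 31.45
eef_pos: [550.6, -320.0, 102.2]
ee_rot: [0.693, -0.198, 0.187, -0.668]
force: [-0.1, -0.1, -2.7]
grip_width: 0.13
```

Run:
```python
from h import *
print(tool().round(3).tolist(),ctrl.sense()['force'])
im,d=shot('side','s11'); print(find('side','basket_grip'),find('side','spout'))
cv2.imwrite('pics/s11c.png',cv2.resize(im[220:340,290:430,::-1],None,fx=5,fy=5))
```

```text
[[0.039, 0.852, 0.523, 550.588], [-0.999, 0.03, 0.025, -320.033], [0.006, -0.523, 0.852, 102.173], [0.0, 0.0, 0.0, 1.0]] [-0.10535482 -0.13127798 -2.68357196]
[(0.93, array([ 546. , -321.4,  106.5]))] [(0.7, array([ 542.8, -238.7,   36. ]))]
```

View pics/s11c.png

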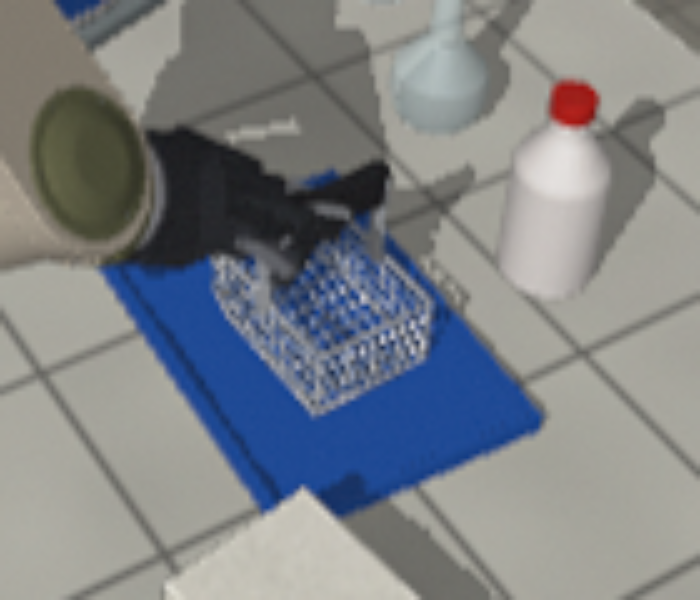

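Emit:
drive_tool(gripper=[1,1,1,0,0,0,0,0,0,0,0,0,0,0,0,0], offset=[[0,0.0005,-0.0009],[0,0.0004,-0.0008],[0,0,0],[0,0,0],[0,0,0],[0,0,0],[0,0,0],[0,0,0],[0,-0.015,0],[0,-0.03,0],[0,-0.03,0],[0,-0.03,0],[0,-0.03,0],[0,-0.03,0],[0,0,0],[0,0,0]], turn=[0,0,0,0,0,0,0,0,0,0,0,0,0,0,0,0])

```text
time_s: 32.93
eef_pos: [409.4, -325.9, 187.4]
ee_rot: [0.692, -0.198, 0.186, -0.669]
force: [0.5, -0.6, -0.2]
grip_width: 1.002
```

Run:
```python
from h import *
print(tool().round(3).tolist(),ctrl.sense()['force'])
im,d=shot('side','s12')
for q in ['basket_grip','spout','lever_grip','tray_floor','mortar','wash_bottle','flask','tip_carton']: print(q,find('side',q,n=1))
shot('top','t12'); print(find('top','basket_grip'),find('top','spout'),find('top','ball1_center',n=3))
im,d=shot('wrist','w12')
cv2.imwrite('pics/s12c.png',cv2.resize(im[::1,:,::-1],None,fx=1,fy=1))
im=cv2.imread('pics/t12.png'); cv2.imwrite('pics/t12c.png',cv2.resize(im[150:270,220:450],None,fx=3.4,fy=3.4,interpolation=cv2.INTER_CUBIC))
```

```text
[[0.036, 0.852, 0.522, 409.423], [-0.999, 0.027, 0.025, -325.948], [0.007, -0.523, 0.852, 187.417], [0.0, 0.0, 0.0, 1.0]] [ 0.53566914 -0.64243349 -0.22894923]
basket_grip [(0.85, array([ 545.6, -321.1,  104.5]))]
spout [(0.96, array([ 540.3, -238.2,   37.8]))]
lever_grip [(0.75, array([428.6, 206. , 144.8]))]
tray_floor [(0.84, array([ 534.4, -329.9,    8.2]))]
mortar [(0.53, array([487.5, 494.3,   2.4]))]
wash_bottle [(0.96, array([ 709.5, -346.3,   -0. ]))]
flask [(0.84, array([ 736.6, -184.1,   -4.5]))]
tip_carton [(0.85, array([ 405.8, -523.8,   -1. ]))]
[(0.87, array([ 539.3, -321.3,  109.1])), (0.71, array([ 392.8, -138.5,   -1.6]))] [(0.75, array([ 538. , -238.6,   33. ])), (0.67, array([ 402.4, -528.3,   -2.6]))] [(0.46, array([563.6,  44.4,  37.9]))]
```

View pics/t12c.png

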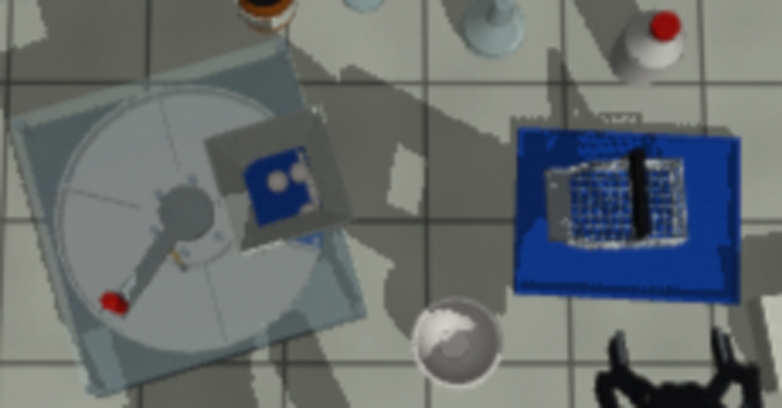

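View pics/w12.png

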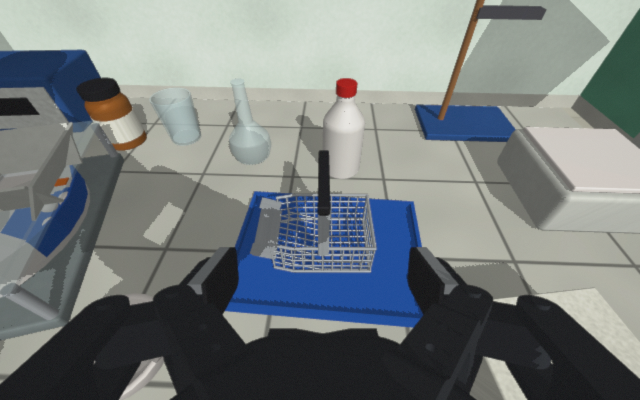

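View pics/s12.png

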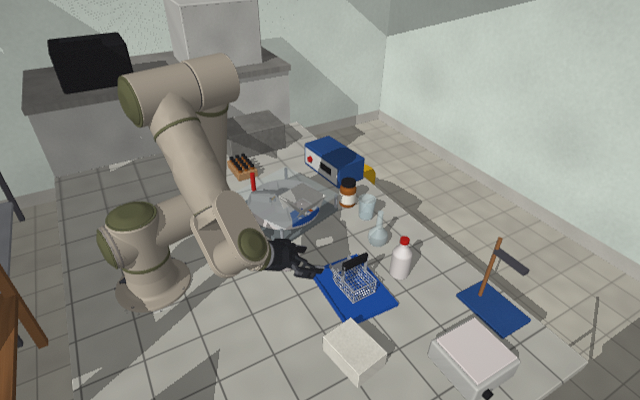

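Run:
```python
from h import *
im,d=ctrl.capture('top')
M=c2w('top'); p=ctrl.camera_params('top'); f=200/np.tan(np.radians(p['fovy']/2))
v,u=np.mgrid[196:220,290:320]
Z=d[196:220,290:320]; pts=np.stack([(u-p['cx'])/f*Z,(v-p['cy'])/f*Z,Z],-1)@M[:3,:3].T+M[:3,3]
print('h'); 
for r in range(24): print(196+r,' '.join('%4d'%round(k) for k in pts[r,:,2]))
a=cv2.imread('pics/t3.png')[190:225,285:325]; b=im[190:225,285:325,::-1]
cv2.imwrite('pics/cmp.png',cv2.resize(np.hstack([a,b]),None,fx=10,fy=10,interpolation=cv2.INTER_NEAREST))
```

```text
h
196   87   84   78 1622   77   78   81   25   31   26   28   30   32   30   31   25   29   30   22   30   81   87   98   96   95  108  114  125  124    5
197 1622   76   86   72   27   34   33   35   28   30   26   32   34   28   32   26   39   28   28   31   52   83   83   92   97  103  111  117  120  116
198   82   54   37   31   31   24   34   27   32   27   28   21   34   25   34   33   43   45   53   46   40   85   94   98   95  100  113  113  124  122
199   80   39   23   29   24   32   30   31   29   28   32   27   27   28   38   38   45   49   48   56   50   79   91   88   93  101  103  109  112  123
200   81   29   26   23   30   28   33   31   25   33   24   44   48   33   28   39   49   51   46   53   52   25   80   90  100  102  103  116  113  125
201   90   79   34   29   31   30   32   32   26   42   41   47   50   52   31   39   51   50   48   52   49   26   84   93   98   96  102  109  110  121
202   84   75   33   25   31   30   28   31   30   51   44   45   49   45   44   34   47   49   50   47   42   28   78   84   94   95  106  107  111  122
203   93   83   27  
[... 1897 characters left out ...]
  92   95   92   95   95  100   98   99  109  106  110  109  116  116  120  121  117
216  112  107   98   92   86   84   86   84   83   82   81   91   91   99   98  104  105   99  110  110  114  113  115  120  117  121  122  122  121  100
217  112  105   98   90   91   82   90   91   87   98   92   97  104  101  101  108  108  110  112  111  116  123  121  117  126  119   82   90   83   79
218  111  100  101   95   94   90  106   97   94  104  103  105  111  116  122  118  115  124  123  123  121  122  119   74   80   77   79   76   81   83
219  119  117   99   99   98  110   98  103  104  110  118  115 1622  123  124  119  120  121  123   81   86   79   84   81   86   81   71   81   78   79
```

View pics/cmp.png

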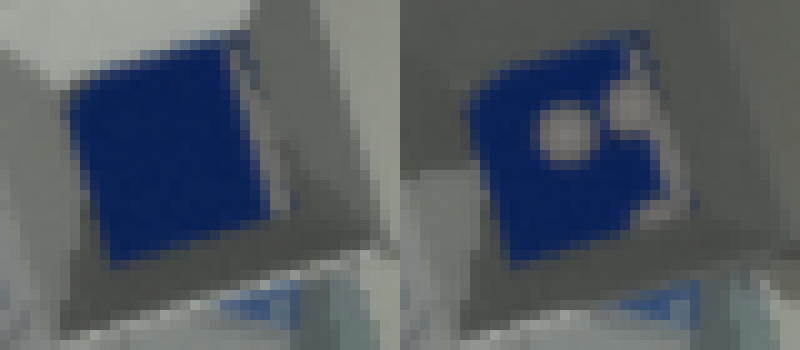

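```bash
python3 -c "
from rig import ctrl
print(ctrl.finish_job(), ctrl.sense()['time_s'])"
```

```text
the job is handed in; nothing more can be done
the job is handed in; nothing more can be done
```

The task is finished and handed in at about 33 s of the 72 s allowed; no verdict came back.

- **Lever:** I gave the lever three full strokes and let it go at home. The blue bay then stood under the hopper in the top picture. The lever grip last read about (429, 206), as at the start.
- **Tipping:** The moves only turn the tool about its own finger axis, so it could not be tilted directly. I tilted it about 58° by driving the arm to the edge of its reach; the tilt stayed when the arm came back in. I then gripped the handle plate from the robot's side, turned the basket spout-down over the hopper by about 43°, and reversed the turn.
- **Balls:** All three are in the blue bay. Two show clearly in the top picture. The third is half hidden by the edge of the throat. Its depth reading puts its top at about 52 mm over the 30 mm floor, some 35 to 40 mm from the bay centre, where 56 mm is allowed. In the last wrist picture the basket and drip tray look empty.
- **Basket:** It stands upright in the tray, let go. The handle centre was found at a height of 105 to 109 mm and about 10 mm from the tray centre. The arm has backed off and the tool force is close to zero.
- **Bystanders:** The wash bottle, flask and carton read within 5 mm of before. For the mortar, amber jar, beaker and vial rack I only compared the pictures, and they look unmoved. The network missed the mortar in the last side view and gave a wrong position.

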